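# Clamp a stuck-lidded spice jar in a ratchet bar clamp

### The arm

A 6-joint arm with a two-finger parallel gripper is mounted at the origin on a cart in front of the work surface, level with it; the furniture and walls round the work are solid. World frame = base frame: x ahead of the robot, y to its left, z up, the work surface at z = 0. Lengths are in m, angles in rad, forces in N, time in s.
With the tool pointing down it reaches from about 0.35 to 0.85 m from the base axis. Payload 8.1 kg.
Tool frame: the origin (TCP) lies midway between the tips of the shut fingers; the grasp point (between the pads) lies 19 mm behind it; z points along the fingers, y is the line along which they close (so a half turn about z gives the same grasp; the last joint's range is limited). The gripper opens to 93 mm and grips with 3 to 60 N. Pads are 15 mm wide; open, the fingers measure 128 mm over their backs; the gripper's body (75 mm by 188 mm) begins 65 mm behind the grasp point.
Start: joints at [1.198, 0.13, 1.488, -0, 1.523, -0.085], TCP at [0.17, 0.575, 0.219] pointing down, gripper open.
Joint ranges: [-2.96, 2.96], [-0.89, 2.26], [0.02, 2.5], [-1.34, 4.48], [0, 2.73], [-2.66, 2.66]. Speed limits (rad/s): [2.39, 2.39, 2.79, 3.14, 3.14, 3.14].

### API

Orientations are given as a rotation vector (axis times angle).
In Python, from plant import read_state, read_camera, camera_model, close_job gives the robot as it stands. The module is installed in compiled form; this text tells all that it offers.
- The arm moves only by the tool carry_out, never from a script. Its argument "moves" is a list of rows, each an object of numbers: "jaw": the finger opening in m, from 0 to 0.093; "dx", "dy", "dz": the shift along the tool's x, y, z in m; "yaw": the turn about the tool's z in rad. In form: [{"jaw": .., "dx": .., "dy": .., "dz": .., "yaw": ..}, ...]. A call has 1 to 8 rows; each row shifts and turns the commanded pose from where the row before left it, along the tool's axes as they then stand; what a row does not reach is not made up. A row lasts 1/8 s, in which the tool goes at most 62.5 mm and 10.7 degrees, less where a joint would pass 70% of its speed; a pose out of reach is approached as far as the arm can. A call is refused whole if a number of a shift passes 0.0625 or a number of a turn 0.188, either way. A call with a gripper value outside its range is refused whole. The fingers move at their own pace and stop on an object; "grip_force" is the grip in N (left out, the last holds). Time passes only in rows, so rows that do not move let the fingers close. It gives the time, the measured TCP pose, the force, the opening and the grip force at its end, in the units of the state.
- read_state(): the state, without advancing time (a new reading comes with each control period).
- read_camera(name): name is "side" or "top" or "wrist"; returns the picture (420x560x3 uint8, red, green, blue); there is no depth.
- camera_model(name): a dict with "camera_matrix" (3x3 intrinsics, pixels), "view" (4x4, takes a point from world to camera coordinates). Camera axes: x right, y up, looking along -z (the intrinsics and any distortion apply to the point x, -y, -z); pixel columns grow to the right and rows downward; lengths in m; the calibration is good to about 2 mm. A picture is of the moment at which its call begins: read the wrist's pose just before it. camera_model takes no time and is no camera call; for the wrist camera it gives the pose at the moment of the call.
- close_job(): hands the job in; it is judged then, once.
The state is a dict: "t": time; "q": joint angles; "dq": joint speeds; "joint_torque": joint torques, N m; "tool_pos": TCP position; "orientation": TCP orientation; "force": force on the tool from outside, world axes, zero at the start; "wrist_torque": the same for the moment, N m; "opening": finger opening in m; "gripper_force": force on a finger pad.
Only numpy, scipy, OpenCV 4.12 (cv2) and the standard library are available. Lean on these libraries where they do the work, as an engineer would, in place of code of your own. Each camera call takes 0.05 s, during which the arm holds its last target. There are 200 camera calls.

### The job

The spice jar's screw cap is stuck, so the jar has to be held fast: stand it upright on the narrow raised ledge of the bar clamp, against the vee jaw, and let go of it. Then pump the clamp's trigger towards its post, again and again with full strokes, until the sprung jaw has reached the glass and its spring has visibly begun to give, but stop well before the spring is squeezed up, or the glass cracks. Work the jaw only by the trigger, leave the other things where they are, and finish still holding the trigger squeezed: do not let it go.

Things in the scene. Friction and masses are not known exactly. Their poses are not given: they have to be found in the camera images.
- jar: round glass spice jar with a screw cap, the only small round jar, upright, loose, 0.11 kg (varies): glass body 42 mm diameter, cap 45 mm diameter from 85 to 106 mm height. Origin at the centre of its underside, z up its axis. It starts on the worktop to the left or the right of the clamp, having changed places with a garlic bulb.
- clamp: caulk-gun style ratchet bar clamp on a fixed wooden board 315 x 84 x 18 mm. Origin under the board on the clamp's centre line; z up; x runs from the trigger end to the vee jaw (board x -145 to +170 mm), y across. Along x: trigger and post (x -60 to -10, 175 mm high), sprung jaw, ledge, vee jaw. The toothed rod lies 100 mm above the worktop and sticks out behind.
- ledge_spot (a point): point on top of the narrow wooden ledge (26 mm wide across y, 80 mm long along x, top 60 mm above the worktop, narrower than the jar) where the centre of the jar's underside lies when the jar just touches the vee jaw. Axes of clamp. The vee jaw beyond it, at +x, is a fixed upright shallow V (120 deg) of two steel cheeks 78 to 124 mm above the worktop.
- jaw_plate: sprung jaw facing the vee jaw: an upright rubber-faced plate 44 mm wide, 77 to 124 mm above the worktop, on a coil spring at the rod's front end. Must not be pushed by hand. Its axes are those of clamp.
- jaw_face (a point): centre of the sprung jaw's rubber face, 100 mm above the worktop; at the start 28 to 46 mm from the glass of a jar standing on ledge_spot. Axes of clamp.
- jaw (a joint): how far the jaw's coil spring is pressed together, m: 0 when the jaw touches nothing, grows as the jaw presses on the jar, 0.030 when solid; 600 N/m, so 0.010 is 6 N. Wanted at the end: between 0.005 and 0.025; the jar cracks at 0.025.
- trigger_grip (a point): on the middle of the rear face (away from the post) of the trigger's upright steel paddle, 150 mm above the worktop, at rest 46 mm behind post_grip. Paddle 10 mm thick along x, 30 mm wide across y, 121 to 172 mm above the worktop. The trigger pivots 30 mm above the worktop, 121 mm below this point, and at rest leans back, away from the vee jaw.
- trigger (a joint): trigger angle, rad: 0 at rest (a weak spring returns it), 0.183 fully squeezed (0.2 under a hard grip); post and trigger then measure 24 mm along x at 150 mm height, 46 mm at rest. A full stroke and return advances the rod 12 mm (the first 8 to 14). Driving takes up to 18 N at the paddle. The rod stays when the trigger returns, even against 8 N of jaw force.
- post_grip (a point): on the front face (towards the vee jaw) of the fixed post, 150 mm above the worktop. The post is 10 mm thick along x, 30 mm wide, rising from 125 (top of the housing) to 174 mm above the worktop; it does not move, so a hand that closes evenly from above is best centred 12 mm behind this point, where it squeezes the trigger fully. Axes of clamp.
- garlic: garlic bulb, 56 mm, loose bystander; origin at the centre of its underside; must stay.
- low_tin: low round tin, 86 mm diameter, 40 mm high, loose bystander near the robot; origin at the centre of its underside; must stay.
Things that resemble listed ones, but are neither listed nor needed, are in the scene too. What is shaped like the jar but red or turquoise is not meant.

How it is judged:
On the way, in this order (a step that is already met when the one before it is completed fails the run):
1. the jar stands upright on the ledge between the jaws, let go (x of jar in the frame of clamp between 0.095 and 0.128 m and y of jar in the frame of clamp between -0.012 and 0.012 m and z of jar in the frame of clamp between 0.055 and 0.068 m and angle between jar's own z axis and vertical below 0.12 rad and contact force between the fingers and jar below 0.3 N), for 0.2 s.
2. the sprung jaw presses on the jar, which rests against the vee jaw (value of joint jaw above 0.005 m and x of jar in the frame of clamp between 0.108 and 0.124 m), for 0.2 s.
At the end, for the whole second after the job is handed in: The jar stands upright (0.12 rad) on the ledge, untouched by the fingers, within 12 mm across of ledge_spot, at rest, pressed on the vee jaw (7 mm short to 9 mm past ledge_spot), jaw spring pressed 5 to 25 mm; the fingers still push on the clamp with over 2 N, its trigger squeezed over 0.05 rad (all of step 1 and all of step 2 and value of joint jaw below 0.025 m and contact force between jar and jaw_plate above 1.5 N and value of joint trigger above 0.05 rad and contact force between the fingers and clamp above 2 N and linear speed of jar below 0.02 m/s); the arm keeps its last pose, push and grip.
It fails at once if the jaw spring is pressed 25 mm or more: the jar cracks (value of joint jaw above 0.025 m).
It fails at once if the jar is tipped over (more than 0.6 rad) (angle between jar's own z axis and vertical above 0.6 rad).
It fails at once if the robot pushes the sprung jaw directly with more than 4 N (contact force between any of the fingers, the arm and jaw_plate above 4 N).
It fails at once if the garlic or the low tin is moved more than 30 mm (distance of any of garlic, low_tin from where it was at the start of the episode above 0.03 m).
It also fails if it takes over 58 s, if anything falls off the work surface, if the arm or the gripper's body presses on something with over 40 N, if the wrist force passes 120 N, or if a joint passes its speed limit or range.

## Working session

There is one attempt and no reset: what is moved stays moved. The work goes in short steps, Python scripts to look and compute and a tool call to move; the robot and the scene stay as the last step left them, time stands still between calls to the robot, and variables do not carry over. Pictures are saved under pics/ and viewed, at most 10 in all, crops included, and the job is handed in when it is done.

Besides the shell and the picture viewer there is one more tool, called after "Emit:" by a JSON object that holds its "op" and its "data", one argument or row to a line. carry_out: Moves the arm, as the interface text tells. Its arguments: {"type":"object","properties":{"moves":{"type":"array","items":{"type":"object","properties":{"jaw":{"type":"number"},"dx":{"type":"number"},"dy":{"type":"number"},"dz":{"type":"number"},"yaw":{"type":"number"}}}},"grip_force":{"type":"number"}},"required":["moves"]}

```bash
mkdir -p pics; cat > h.py <<'E'
import numpy as np,cv2
from plant import *
from scipy.spatial.transform import Rotation as R
def ray(cam,u,v,m=None):
    m=m or camera_model(cam);K=np.array(m["camera_matrix"]);V=np.array(m["view"])
    d=np.linalg.inv(K)@[u,v,1];d=np.array([d[0],-d[1],-d[2]])
    return -V[:3,:3].T@V[:3,3],V[:3,:3].T@d
def onz(cam,u,v,z,m=None):
    o,d=ray(cam,u,v,m);return o+d*(z-o[2])/d[2]
def proj(cam,p,m=None):
    m=m or camera_model(cam);K=np.array(m["camera_matrix"]);V=np.array(m["view"])
    c=V@np.append(p,1);q=K@[c[0],-c[1],-c[2]];return q[:2]/q[2]
def tri(c1,p1,c2,p2):
    o1,d1=ray(c1,*p1);o2,d2=ray(c2,*p2)
    s=np.linalg.lstsq(np.c_[d1,-d2],o2-o1,rcond=None)[0];a=o1+s[0]*d1;b=o2+s[1]*d2
    return (a+b)/2,np.linalg.norm(a-b)
def save(im,name): cv2.imwrite("pics/"+name,im[...,::-1])
E
python3 - <<'E'
from h import *
s=read_state();print(s)
a=read_camera("top");b=read_camera("side")
np.save("top.npy",a);np.save("side.npy",b)
save(a,"top.png");save(b,"side.png")
for c in("top","side"):
    m=camera_model(c);print(c,{k:np.round(v,3).tolist() if k in("camera_matrix","view") else v for k,v in m.items()})
E
```

```text
{'t': 0.0, 'q': array([ 1.19762004e+00,  1.31124256e-01,  1.48924693e+00,  2.74062527e-05,
        1.52300507e+00, -8.53821051e-02]), 'dq': array([-0.00088104, -0.00015131,  0.0009968 ,  0.00345654, -0.00057887,
       -0.00097296]), 'joint_torque': array([-5.36686439e-04, -5.59826517e+01, -4.91767931e+01,  7.68032949e-02,
        3.47847235e-02, -1.85806493e-04]), 'tool_pos': array([0.170058  , 0.57481715, 0.21762726]), 'orientation': array([-4.50447508e-01, -3.10869422e+00,  2.71820992e-03]), 'force': array([-0.18872263,  1.27136238, -0.12040331]), 'wrist_torque': array([ 0.02993514,  0.04529558, -0.0421506 ]), 'gripper_force': 0.0, 'opening': 0.09345965461600245}
top {'camera_matrix': [[385.496, 0.0, 280.381], [0.0, 385.496, 214.591], [0.0, 0.0, 1.0]], 'view': [[0.012, -1.0, -0.017, -0.009], [0.987, 0.01, 0.158, -0.453], [-0.158, -0.019, 0.987, -1.003], [0.0, 0.0, 0.0, 1.0]]}
side {'camera_matrix': [[398.739, 0.0, 279.591], [0.0, 398.739, 206.406], [0.0, 0.0, 1.0]], 'view': [[0.996, -0.087, -0.019, -0.432], [0.058, 0.467, 0.882, -0.127], [-0.068, -0.88, 0.47, -1.068], [0.0, 0.0, 0.0, 1.0]]}
```

View pics/top.png

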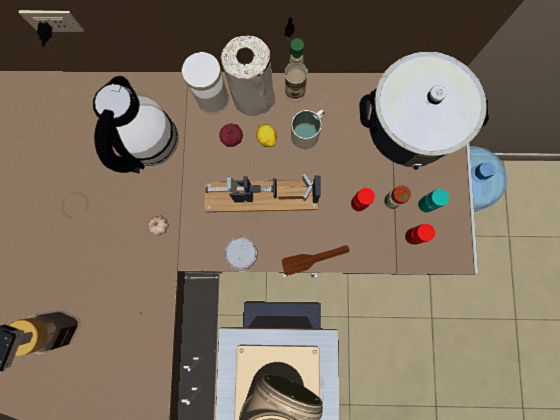

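View pics/side.png

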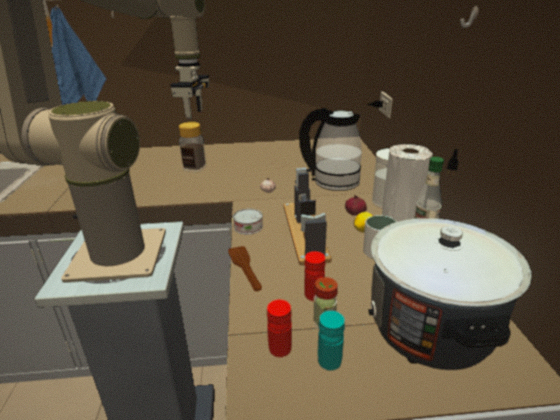

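The top view shows the clamp at (262,193), with its trigger end at left and the vee jaw at (316,188). There are four jar-shaped things. Two are red, at (364,199) and (421,234), and one is turquoise at (434,201). The fourth, at (399,197), has clear glass and a brown cap and is the only one that fits. The yellow-capped jar at (190,145) in the side view is too big and stands elsewhere. I'll confirm with a crop.

```bash
python3 - <<'E'
from h import *
a=np.load("top.npy");b=np.load("side.npy")
c1=cv2.resize(a[160:260,195:455],(780,300),interpolation=cv2.INTER_CUBIC)
c2=cv2.resize(b[160:335,225:365],(240,300),interpolation=cv2.INTER_CUBIC)
c3=cv2.resize(b[155:275,265:345],(200,300),interpolation=cv2.INTER_CUBIC)
c4=cv2.resize(b[240:370,255:355],(231,300),interpolation=cv2.INTER_CUBIC)
bot=np.zeros((300,780,3),np.uint8);bot[:,:240]=c2;bot[:,250:450]=c3;bot[:,460:691]=c4
save(np.vstack([c1,bot]),"crop.png")
# board mask
hsv=cv2.cvtColor(a,cv2.COLOR_RGB2HSV)
print(hsv[207,230],hsv[207,300],hsv[225,280],hsv[190,396],hsv[188,402])
E
```

```text
[ 16 109 178] [ 16 112 182] [ 15  74 145] [  7 198 151] [  8 198 142]
```

View pics/crop.png

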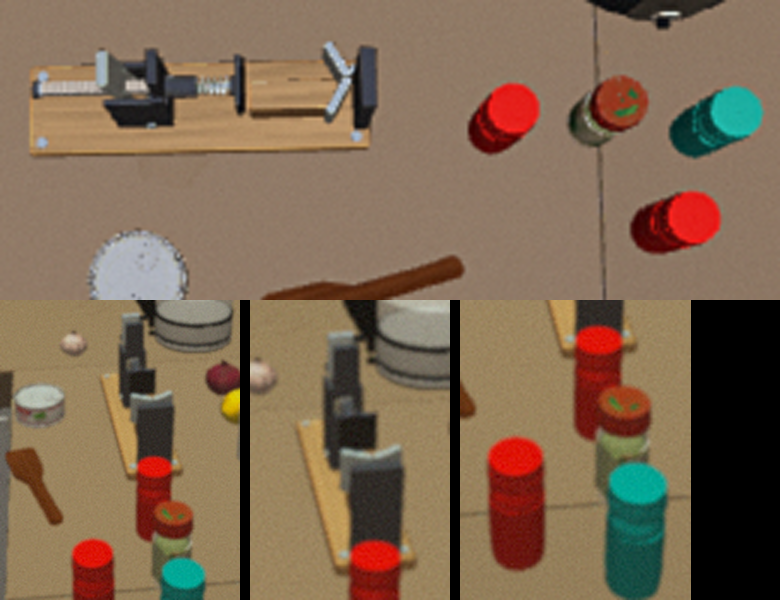

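The crop confirms it: the clear-glass jar with the brown printed cap is at top-view (402,194), with a red jar on its left at (366,194) and a turquoise one on its right. The clamp's board corners and grey paddle (232,183) are clear.

```bash
python3 - <<'E'
from h import *
def blob(im,lo,hi,box,hull=False):
    x0,y0,x1,y1=box;h=cv2.cvtColor(im,cv2.COLOR_RGB2HSV)[y0:y1,x0:x1]
    m=cv2.inRange(h,np.array(lo),np.array(hi));m=cv2.morphologyEx(m,cv2.MORPH_CLOSE,np.ones((5,5)))
    c=max(cv2.findContours(m,0,1)[0],key=cv2.contourArea)
    return c+np.array([[x0,y0]])
a=np.load("top.npy");b=np.load("side.npy")
c=blob(a,(3,150,90),(14,255,255),(380,178,420,212))
(u,v),r=cv2.minEnclosingCircle(c);e=cv2.fitEllipse(c);print("cap",u,v,r,e)
o,_=ray("top",0,0)
p=onz("top",e[0][0],e[0][1],.106);print("jar top",p,"diam",np.mean(e[1])/385.5*np.linalg.norm(p-o))
# side check
pr=proj("side",p);print("side proj",pr)
# board
c=blob(a,(12,90,120),(22,255,255),(195,170,325,220))
pts=np.array([onz("top",x,y,.018)[:2] for x,y in c[:,0]])
rect=cv2.minAreaRect(pts.astype(np.float32)*1000);box=cv2.boxPoints(rect)/1000;print("board",rect);print(box)
rp=cv2.boxPoints(cv2.minAreaRect(c));print(rp)
# edge line from bottom edge (near robot) pixels
near=[]
for x in range(210,315,3):
    q=c[:,0];near.append((x,q[q[:,0]==x][:,1].max()) if (q[:,0]==x).any() else None)
near=np.array([onz("top",x+.0,y+.5,.018)[:2] for x,y in [n for n in near if n]])
k=np.polyfit(near[:,1],near[:,0],1);print("near edge x=k*y+c",k,"resid",np.std(near[:,0]-np.polyval(k,near[:,1])))
for n,(u,v),z in[("redcap",(366,194),.106),("turq cap",(440,197),.106),("paddle top",(230.5,178.5),.172),("TL",(205,182.5),.018),("BL",(205,212),.018),("BR",(318.5,209.5),.018)]: print(n,onz("top",u,v,z))
E
```

```text
cap 401.5 193.6764678955078 8.69096851348877 ((401.7890625, 193.699951171875), (16.108625411987305, 16.65394401550293), 150.14173889160156)
jar top [ 0.4982824 -0.3100866  0.106    ] diam 0.04332646454864732
side proj [325.30338522 282.85739397]
board ((508.87225341796875, 51.99314880371094), (85.82260131835938, 314.69281005859375), 2.098944902420044)
[[ 0.4602269   0.20766236]
 [ 0.4717526  -0.10681934]
 [ 0.5575176  -0.10367606]
 [ 0.5459919   0.21080564]]
[[203.69547 182.03625]
 [317.30225 178.88052]
 [318.14572 209.24597]
 [204.53894 212.4017 ]]
near edge x=k*y+c [-0.0285833   0.47005401] resid 0.0010515819639381426
redcap [ 0.49672425 -0.22023582  0.106     ]
turq cap [ 0.49064608 -0.40524004  0.106     ]
paddle top [0.51726986 0.1136467  0.172     ]
TL [0.54465537 0.20816973 0.018     ]
BL [0.46128675 0.20455624 0.018     ]
BR [ 0.47122495 -0.10760004  0.018     ]
```

Emit:
{"op": "carry_out", "data": {
  "moves": [
    {"dz": -0.05, "yaw": -0.16},
    {"dz": -0.05, "yaw": -0.16},
    {"dx": -0.026, "dy": -0.053},
    {"dx": -0.026, "dy": -0.053},
    {"dx": -0.026, "dy": -0.053},
    {"dx": -0.026, "dy": -0.053},
    {"dx": -0.026, "dy": -0.053},
    {"dx": -0.026, "dy": -0.053}
  ]
}}

```text
invalid input at $.moves[0]: expected keys jaw, dx, dy, dz, yaw
```

Emit:
{"op": "carry_out", "data": {
  "moves": [
    {"dx": -0.026, "dy": -0.053},
    {"dx": -0.026, "dy": -0.053},
    {"dx": -0.026, "dy": -0.053},
    {"dx": -0.026, "dy": -0.053},
    {}
  ]
}}

```text
invalid input at $.moves[0]: expected keys jaw, dx, dy, dz, yaw
```

```bash
python3 - <<'E'
from h import *
s=read_state();print(s["t"],s["tool_pos"],R.from_rotvec(s["orientation"]).as_matrix().round(4).tolist())
m=camera_model("wrist");np.save("wv.npy",m,allow_pickle=True);a=read_camera("wrist");np.save("wrist.npy",a)
K=np.array(m["camera_matrix"]);print(K.tolist(),ray("wrist",280,210,m))
g=a.copy()
# expected centre line at several clamp points
B=np.array([.5089,.0520]);ex=np.array([.035,-.9994]);ey=np.array([.9994,.035])
for X in(-.145,-.035,.115,.17):
  for z in(.018,.06,.1,.172):
    w=np.append(B+ex*(X-.0125),z);u=proj("wrist",w,m);print(X,z,u.round(0));
save(cv2.resize(g,(784,588),interpolation=cv2.INTER_CUBIC),"w1.png")
E
```

```text
0.1 [0.17011969 0.5748569  0.21770365] [[-0.9589, 0.2838, -0.0006], [0.2838, 0.9589, -0.0015], [0.0001, -0.0016, -1.0]]
[[303.04535685327585, 0.0, 274.4978357070599], [0.0, 303.04535685327585, 205.28836948660654], [0.0, 0.0, 1.0]] (array([0.10022624, 0.59597663, 0.38322916]), array([ 0.27632392, -0.06373987, -0.95924642]))
-0.145 0.018 [115. 443.]
-0.145 0.06 [100. 472.]
-0.145 0.1 [ 84. 506.]
-0.145 0.172 [ 44. 585.]
-0.035 0.018 [ 54. 459.]
-0.035 0.06 [ 34. 489.]
-0.035 0.1 [ 12. 523.]
-0.035 0.172 [-41. 604.]
0.115 0.018 [-25. 480.]
0.115 0.06 [-51. 511.]
0.115 0.1 [-81. 546.]
0.115 0.172 [-149.  628.]
0.17 0.018 [-53. 488.]
0.17 0.06 [-82. 519.]
0.17 0.1 [-113.  554.]
0.17 0.172 [-187.  637.]
```

View pics/w1.png

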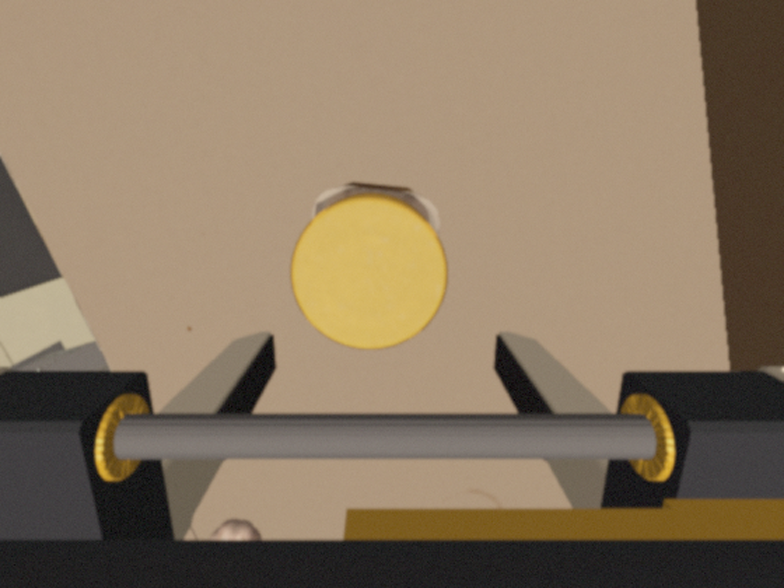

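The wrist view shows the big yellow-capped jar (not meant) at (265,193), because the moves were refused: every row needs all keys. Resending.

Emit:
{"op": "carry_out", "data": {
  "moves": [
    {"jaw": 0.093, "dx": 0, "dy": 0, "dz": -0.05, "yaw": -0.16},
    {"jaw": 0.093, "dx": 0, "dy": 0, "dz": -0.05, "yaw": -0.16},
    {"jaw": 0.093, "dx": -0.021, "dy": -0.053, "dz": 0, "yaw": 0},
    {"jaw": 0.093, "dx": -0.021, "dy": -0.053, "dz": 0, "yaw": 0},
    {"jaw": 0.093, "dx": -0.021, "dy": -0.053, "dz": 0, "yaw": 0},
    {"jaw": 0.093, "dx": -0.021, "dy": -0.053, "dz": 0, "yaw": 0},
    {"jaw": 0.093, "dx": -0.021, "dy": -0.053, "dz": 0, "yaw": 0},
    {"jaw": 0.093, "dx": -0.021, "dy": -0.053, "dz": 0, "yaw": 0}
  ]
}}

```text
t: 1.15
tool_pos: [0.3067, 0.2598, 0.3185]
orientation: [-0.051, 3.141, -0.0]
force: [1.5, -0.6, 0.9]
opening: 0.0928
gripper_force: 0.0
```

Emit:
{"op": "carry_out", "data": {
  "moves": [
    {"jaw": 0.093, "dx": -0.021, "dy": -0.053, "dz": 0, "yaw": 0},
    {"jaw": 0.093, "dx": -0.021, "dy": -0.053, "dz": 0, "yaw": 0},
    {"jaw": 0.093, "dx": -0.021, "dy": -0.053, "dz": 0, "yaw": 0},
    {"jaw": 0.093, "dx": -0.021, "dy": -0.053, "dz": 0, "yaw": 0},
    {"jaw": 0.065, "dx": 0, "dy": 0, "dz": 0, "yaw": 0},
    {"jaw": 0.065, "dx": 0, "dy": 0, "dz": 0, "yaw": 0}
  ]
}}

```text
t: 1.9
tool_pos: [0.397, 0.0526, 0.3184]
orientation: [0.049, -3.141, -0.001]
force: [0.1, 0.6, 0.5]
opening: 0.0778
gripper_force: 0.0
```

```bash
python3 - <<'E'
from h import *
s=read_state();print(s["t"],s["tool_pos"],R.from_rotvec(s["orientation"]).as_matrix().round(4).tolist())
m=camera_model("wrist");a=read_camera("wrist");np.save("wrist.npy",a);import pickle;pickle.dump(m,open("wm.pkl","wb"))
print(ray("wrist",280,210,m))
B=np.array([.5089,.0520]);ex=np.array([.035,-.9994])
for X in(-.145,-.035,.115,.17):
  for z in(.018,.06,.1,.172):
    print(X,z,proj("wrist",np.append(B+ex*(X-.0125),z),m).round(0))
save(cv2.resize(a,(784,588),interpolation=cv2.INTER_CUBIC),"w2.png")
E
```

```text
1.9 [0.39700284 0.05255084 0.3184375 ] [[-0.9995, -0.0311, -0.0007], [-0.0311, 0.9995, 0.0004], [0.0006, 0.0005, -1.0]]
(array([0.32413303, 0.04999462, 0.48399868]), array([ 0.28211961,  0.02780491, -0.9592741 ]))
-0.145 0.018 [368. 237.]
-0.145 0.06 [376. 247.]
-0.145 0.1 [385. 259.]
-0.145 0.172 [407. 286.]
-0.035 0.018 [301. 237.]
-0.035 0.06 [303. 248.]
-0.035 0.1 [306. 259.]
-0.035 0.172 [312. 287.]
0.115 0.018 [210. 238.]
0.115 0.06 [204. 248.]
0.115 0.1 [198. 260.]
0.115 0.172 [182. 287.]
0.17 0.018 [176. 238.]
0.17 0.06 [168. 248.]
0.17 0.1 [158. 260.]
0.17 0.172 [135. 288.]
```

View pics/w2.png

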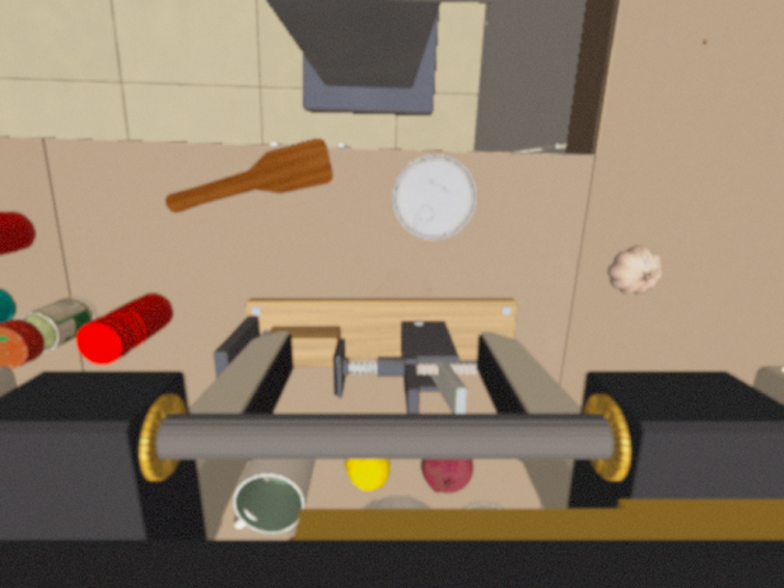

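The wrist view (at 1.4x) shows the clamp with its near board edge at v≈300, the rod at (455,368), the sprung jaw at (340,368) and the paddle top at (460,400). The low tin is at (433,196) and the garlic at (635,270). Next I'll check how far the clamp's centre line lies from the board's middle, using the rod and paddle.

```bash
python3 - <<'E'
from h import *
import pickle;m=pickle.load(open("wm.pkl","rb"))
w=np.load("wrist.npy").astype(int);t=np.load("top.npy").astype(int)
print("rod wrist G rows255-275",w[254:276,322:336].mean(1).round(0).tolist())
print("spring",w[252:276,250:268].mean(1).round(0)[:,2].tolist())
print("rod top rows180-198",t[180:200,210:224].mean(1).round(0)[:,2].tolist())
print("ledge top rows175-205 (blue)",t[175:205,285:300].mean(1).round(0)[:,2].tolist())
ex=np.array([.035,-.9994]);ey=np.array([.9994,.035]);B=np.array([.5089,.0520])
def cl(p):d=p[:2]-B;return (d@ex+.0125,d@ey)
for n,u,v,z in[("rod",329,263,.1),("jaw L",243,263,.1)]:print(n,cl(onz("wrist",u,v,z,m)))
for n,u,v,z in[("rod",217,189.2,.1),("pad top L",227.5,178,.172),("padR",233,178,.172),("vee apex",311.5,187,.124),("plateface",276.5,188,.1),("postfront",248,178,.174)]:print(n,cl(onz("top",u,v,z)))
E
```

```text
rod wrist G rows255-275 [[162.0, 142.0, 115.0], [160.0, 142.0, 118.0], [155.0, 139.0, 120.0], [142.0, 130.0, 116.0], [134.0, 125.0, 114.0], [148.0, 139.0, 129.0], [177.0, 166.0, 156.0], [198.0, 187.0, 176.0], [204.0, 193.0, 182.0], [203.0, 192.0, 181.0], [199.0, 188.0, 178.0], [194.0, 184.0, 172.0], [187.0, 176.0, 163.0], [178.0, 164.0, 148.0], [170.0, 154.0, 135.0], [164.0, 148.0, 128.0], [162.0, 146.0, 127.0], [158.0, 144.0, 126.0], [157.0, 143.0, 125.0], [154.0, 141.0, 125.0], [151.0, 139.0, 123.0], [150.0, 140.0, 125.0]]
spring [130.0, 128.0, 128.0, 129.0, 133.0, 142.0, 153.0, 165.0, 182.0, 197.0, 204.0, 202.0, 190.0, 171.0, 156.0, 147.0, 141.0, 140.0, 140.0, 139.0, 140.0, 139.0, 139.0, 139.0]
rod top rows180-198 [102.0, 97.0, 85.0, 92.0, 98.0, 101.0, 99.0, 153.0, 168.0, 170.0, 165.0, 86.0, 88.0, 95.0, 96.0, 99.0, 103.0, 94.0, 94.0, 96.0]
ledge top rows175-205 (blue) [101.0, 102.0, 102.0, 102.0, 101.0, 77.0, 89.0, 90.0, 92.0, 92.0, 96.0, 88.0, 99.0, 101.0, 105.0, 106.0, 99.0, 91.0, 94.0, 102.0, 105.0, 45.0, 26.0, 32.0, 90.0, 105.0, 106.0, 106.0, 106.0, 103.0]
rod (np.float64(-0.0671857154030438), np.float64(0.005640662793250766))
jaw L (np.float64(0.0522553918960436), np.float64(0.00496712105832512))
rod (np.float64(-0.09391351147869058), np.float64(0.002083858360296414))
pad top L (np.float64(-0.055966731981179116), np.float64(0.011938863455858366))
padR (np.float64(-0.042855060355071806), np.float64(0.011584857254269432))
vee apex (np.float64(0.14621678922515113), np.float64(-0.0041444281346990335))
plateface (np.float64(0.05852933689561511), np.float64(0.0011861258689132824))
postfront (np.float64(-0.006933981556724825), np.float64(0.010097633708374576))
```

Emit:
{"op": "carry_out", "data": {
  "moves": [
    {"jaw": 0.065, "dx": -0.0129, "dy": -0.0522, "dz": 0, "yaw": 0},
    {"jaw": 0.065, "dx": -0.0129, "dy": -0.0522, "dz": 0, "yaw": 0},
    {"jaw": 0.065, "dx": -0.0129, "dy": -0.0522, "dz": 0, "yaw": 0},
    {"jaw": 0.065, "dx": -0.0129, "dy": -0.0522, "dz": 0, "yaw": 0},
    {"jaw": 0.065, "dx": -0.0129, "dy": -0.0522, "dz": 0, "yaw": 0},
    {"jaw": 0.065, "dx": -0.0129, "dy": -0.0522, "dz": 0, "yaw": 0},
    {"jaw": 0.065, "dx": -0.0129, "dy": -0.0522, "dz": 0, "yaw": 0},
    {"jaw": 0.065, "dx": 0, "dy": 0, "dz": 0.04, "yaw": 0}
  ]
}}

```text
t: 2.95
tool_pos: [0.5021, -0.3122, 0.2807]
orientation: [-0.051, 3.137, -0.006]
force: [-0.5, 0.7, -0.7]
opening: 0.0652
gripper_force: 0.0
```

Emit:
{"op": "carry_out", "data": {
  "moves": [
    {"jaw": 0.065, "dx": 0, "dy": 0, "dz": 0.04, "yaw": 0},
    {"jaw": 0.065, "dx": 0, "dy": 0, "dz": 0.04, "yaw": 0},
    {"jaw": 0.065, "dx": 0, "dy": 0, "dz": 0, "yaw": 0},
    {"jaw": 0.065, "dx": 0, "dy": 0, "dz": 0, "yaw": 0}
  ]
}}

```text
t: 3.45
tool_pos: [0.5005, -0.3091, 0.2005]
orientation: [-0.054, 3.14, -0.002]
force: [0.1, -0.3, -0.3]
opening: 0.0648
gripper_force: 0.0
```

```bash
python3 - <<'E'
from h import *
s=read_state();p=s["tool_pos"];Rm=R.from_rotvec(s["orientation"]).as_matrix();print(s["t"],p,s["opening"])
m=camera_model("wrist");a=read_camera("wrist")
print(proj("wrist",(.4983,-.3101,.106),m))
h=cv2.cvtColor(a,cv2.COLOR_RGB2HSV);k=cv2.inRange(h,np.array((3,140,90)),np.array((14,255,255)));k[:, :180]=0;k[:,380:]=0
k=cv2.morphologyEx(k,cv2.MORPH_CLOSE,np.ones((5,5)))
c=max(cv2.findContours(k,0,1)[0],key=cv2.contourArea);e=cv2.fitEllipse(cv2.convexHull(c));print(e,cv2.boundingRect(c))
q=onz("wrist",*e[0],.106,m);print("cap wrist",q,"tool delta",Rm.T@(q-p))
save(a,"w3.png")
E
```

```text
3.45 [ 0.50049811 -0.3091392   0.20054135] 0.0647738744577218
[273.72738979 203.31170706]
((211.9735565185547, 88.60995483398438), (55.068580627441406, 69.05620574951172), 123.49114990234375) (181, 58, 65, 60)
cap wrist [ 0.40437814 -0.36282999  0.106     ] tool delta [ 0.09803735 -0.05027195  0.09445224]
```

View pics/w3.png

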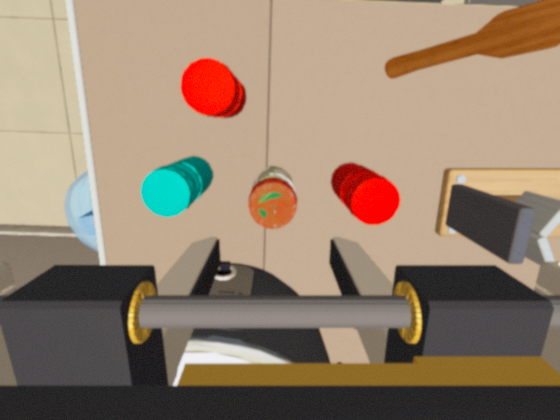

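The cap sits at (273,203), matching the top-view point. The red and turquoise jars stay outside the fingers. Descending to grasp.

Emit:
{"op": "carry_out", "data": {
  "moves": [
    {"jaw": 0.065, "dx": 0.0022, "dy": -0.001, "dz": 0.04, "yaw": 0},
    {"jaw": 0.065, "dx": 0, "dy": 0, "dz": 0.04, "yaw": 0},
    {"jaw": 0.065, "dx": 0, "dy": 0, "dz": 0.03, "yaw": 0},
    {"jaw": 0.065, "dx": 0, "dy": 0, "dz": 0.0145, "yaw": 0},
    {"jaw": 0.065, "dx": 0, "dy": 0, "dz": 0, "yaw": 0},
    {"jaw": 0.065, "dx": 0, "dy": 0, "dz": 0, "yaw": 0}
  ]
}}

```text
t: 4.25
tool_pos: [0.4984, -0.3119, 0.0764]
orientation: [-0.051, 3.139, -0.003]
force: [0.4, -0.4, 0.5]
opening: 0.0649
gripper_force: 0.0
```

Emit:
{"op": "carry_out", "data": {
  "moves": [
    {"jaw": 0.04, "dx": 0, "dy": 0, "dz": 0, "yaw": 0},
    {"jaw": 0.04, "dx": 0, "dy": 0, "dz": 0, "yaw": 0},
    {"jaw": 0.04, "dx": 0, "dy": 0, "dz": 0, "yaw": 0},
    {"jaw": 0.03, "dx": 0, "dy": 0, "dz": 0, "yaw": 0},
    {"jaw": 0.03, "dx": 0, "dy": 0, "dz": 0, "yaw": 0},
    {"jaw": 0.03, "dx": 0, "dy": 0, "dz": 0, "yaw": 0}
  ],
  "grip_force": 15
}}

```text
t: 5.0
tool_pos: [0.4975, -0.3112, 0.0747]
orientation: [-0.051, 3.14, -0.001]
force: [-1.1, 0.4, 5.0]
opening: 0.044
gripper_force: 15.0
```

Emit:
{"op": "carry_out", "data": {
  "moves": [
    {"jaw": 0.03, "dx": 0, "dy": 0, "dz": -0.02, "yaw": 0},
    {"jaw": 0.03, "dx": 0, "dy": 0, "dz": -0.04, "yaw": 0},
    {"jaw": 0.03, "dx": 0, "dy": 0, "dz": -0.04, "yaw": 0},
    {"jaw": 0.03, "dx": 0, "dy": 0, "dz": -0.04, "yaw": 0},
    {"jaw": 0.03, "dx": 0, "dy": 0, "dz": -0.02, "yaw": 0}
  ]
}}

```text
t: 5.62
tool_pos: [0.4978, -0.3116, 0.2377]
orientation: [-0.05, 3.138, -0.004]
force: [0.0, 0.8, -1.6]
opening: 0.0438
gripper_force: 15.0
```

Emit:
{"op": "carry_out", "data": {
  "moves": [
    {"jaw": 0.03, "dx": -0.0045, "dy": 0.0431, "dz": 0, "yaw": 0},
    {"jaw": 0.03, "dx": -0.0046, "dy": 0.044, "dz": 0, "yaw": 0},
    {"jaw": 0.03, "dx": -0.0046, "dy": 0.044, "dz": 0, "yaw": 0},
    {"jaw": 0.03, "dx": -0.0046, "dy": 0.044, "dz": 0, "yaw": 0},
    {"jaw": 0.03, "dx": -0.0046, "dy": 0.044, "dz": 0, "yaw": 0},
    {"jaw": 0.03, "dx": -0.0046, "dy": 0.044, "dz": 0, "yaw": 0},
    {"jaw": 0.03, "dx": 0, "dy": 0, "dz": 0, "yaw": 0},
    {"jaw": 0.03, "dx": 0, "dy": 0, "dz": 0, "yaw": 0}
  ]
}}

```text
t: 6.62
tool_pos: [0.5158, -0.0474, 0.2337]
orientation: [0.052, -3.14, 0.001]
force: [0.0, -0.4, -2.0]
opening: 0.0441
gripper_force: 15.0
```

```bash
python3 - <<'E'
from h import *
s=read_state();print(s["t"],s["tool_pos"],s["opening"],s["gripper_force"],s["force"],R.from_rotvec(s["orientation"]).as_matrix().round(4).tolist())
b=read_camera("side");t=read_camera("top")
c1=cv2.resize(b[100:300,230:390],(480,600),interpolation=cv2.INTER_CUBIC)
c2=cv2.resize(t[150:230,195:325],(320,197));o=np.zeros((600,800,3),np.uint8);o[:,:480]=c1;o[:197,480:]=c2
save(o,"s2.png")
E
```

```text
6.625 [ 0.51579783 -0.04744123  0.23372291] 0.044135721589798796 14.99994567828253 [ 0.02727575 -0.39443626 -1.99927995] [[-0.9995, -0.0328, -0.0009], [-0.0328, 0.9995, -0.0004], [0.0009, -0.0004, -1.0]]
```

View pics/s2.png

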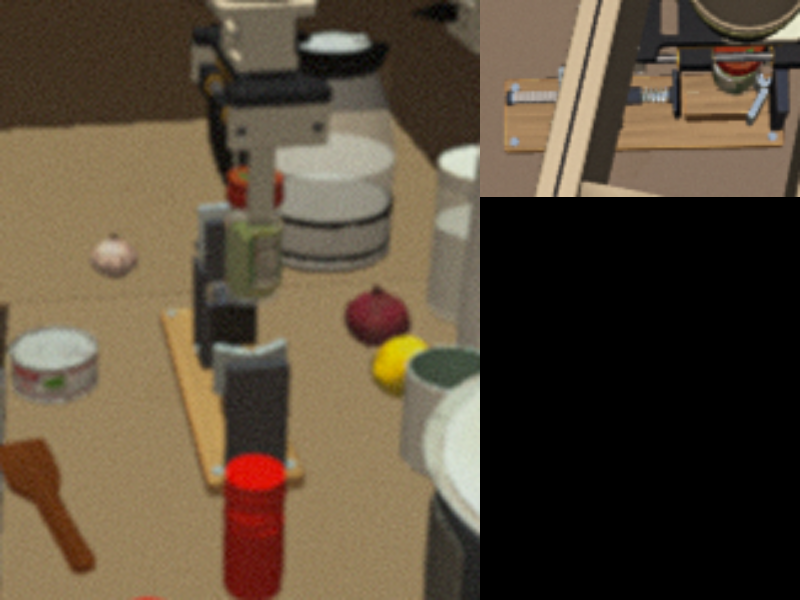

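The side crop shows the jar held upright over the ledge, in line with the vee (apex at crop (250,350)). I'll check the centre line against this view, then lower.

```bash
python3 - <<'E'
from h import *
B=np.array([.5089,.0520]);ex=np.array([.034,-.9994]);ey=np.array([.9994,.034])
for y in(-.02,0,.004,.008):print(y,proj("side",np.append(B+ex*(.145-.0125)+ey*y,.124)))
print("cheeks px",230+215/3,230+287/3,"apex",230+249/3, "row",100+350/3)
print("jar bottom proj",proj("side",(.5158,-.0474,.159)),"seen",230+253/3,100+290/3)
E
```

```text
-0.02 [305.917287   217.44099618]
0 [313.98693556 216.81644892]
0.004 [315.59696709 216.69184116]
0.008 [317.2057029  216.56733369]
cheeks px 301.6666666666667 325.6666666666667 apex 313.0 row 216.66666666666669
jar bottom proj [313.07350933 197.92066661] seen 314.3333333333333 196.66666666666669
```

Emit:
{"op": "carry_out", "data": {
  "moves": [
    {"jaw": 0.03, "dx": 0, "dy": 0, "dz": 0.03, "yaw": 0},
    {"jaw": 0.03, "dx": 0, "dy": 0, "dz": 0.03, "yaw": 0},
    {"jaw": 0.03, "dx": 0, "dy": 0, "dz": 0.02, "yaw": 0},
    {"jaw": 0.03, "dx": 0, "dy": 0, "dz": 0.01, "yaw": 0},
    {"jaw": 0.03, "dx": 0, "dy": 0, "dz": 0.004, "yaw": 0},
    {"jaw": 0.03, "dx": 0, "dy": 0, "dz": 0, "yaw": 0},
    {"jaw": 0.03, "dx": 0, "dy": 0, "dz": 0, "yaw": 0}
  ]
}}

```text
t: 7.6
tool_pos: [0.5167, -0.0473, 0.1411]
orientation: [-0.05, 3.14, -0.001]
force: [0.1, -0.2, -1.2]
opening: 0.0441
gripper_force: 15.0
```

Emit:
{"op": "carry_out", "data": {
  "moves": [
    {"jaw": 0.03, "dx": 0.003, "dy": 0, "dz": 0, "yaw": 0},
    {"jaw": 0.03, "dx": 0, "dy": 0, "dz": 0.003, "yaw": 0},
    {"jaw": 0.03, "dx": 0, "dy": 0, "dz": 0, "yaw": 0},
    {"jaw": 0.03, "dx": 0, "dy": 0, "dz": 0, "yaw": 0}
  ]
}}

```text
t: 8.1
tool_pos: [0.5131, -0.0472, 0.1371]
orientation: [0.051, -3.141, -0.0]
force: [0.6, 0.0, -1.8]
opening: 0.0443
gripper_force: 15.0
```

Emit:
{"op": "carry_out", "data": {
  "moves": [
    {"jaw": 0.03, "dx": 0, "dy": 0, "dz": 0.002, "yaw": 0},
    {"jaw": 0.03, "dx": 0, "dy": 0, "dz": 0, "yaw": 0},
    {"jaw": 0.03, "dx": 0, "dy": 0, "dz": 0, "yaw": 0}
  ]
}}

```text
t: 8.48
tool_pos: [0.5131, -0.0472, 0.1351]
orientation: [0.051, -3.141, -0.0]
force: [0.7, -0.8, -1.1]
opening: 0.0442
gripper_force: 15.0
```

```bash
python3 - <<'E'
from h import *
s=read_state();print(s["t"],s["tool_pos"],s["force"])
b=read_camera("side");t=read_camera("top")
c1=cv2.resize(b[130:250,270:350],(400,600),interpolation=cv2.INTER_CUBIC)
c2=cv2.resize(t[165:225,262:322],(400,400),interpolation=cv2.INTER_CUBIC);o=np.zeros((600,800,3),np.uint8);o[:,:400]=c1;o[:400,400:]=c2
save(o,"s3.png")
E
```

```text
8.475 [ 0.51308546 -0.04722591  0.13506641] [ 0.70923662 -0.80960223 -1.13108248]
```

View pics/s3.png

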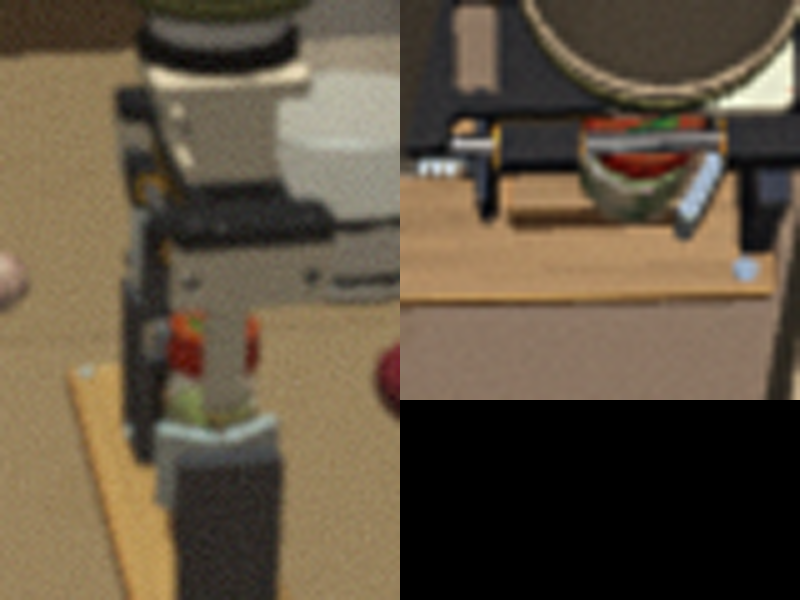

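The side crop shows the cap centred at 215 against the vee at 217, and the top crop shows the jar just short of the cheek, so it is aligned. I'll feel down for contact and then release.

Emit:
{"op": "carry_out", "data": {
  "moves": [
    {"jaw": 0.03, "dx": 0, "dy": 0, "dz": 0.001, "yaw": 0},
    {"jaw": 0.03, "dx": 0, "dy": 0, "dz": 0, "yaw": 0},
    {"jaw": 0.03, "dx": 0, "dy": 0, "dz": 0, "yaw": 0}
  ]
}}

```text
t: 8.95
tool_pos: [0.5131, -0.0472, 0.1341]
orientation: [-0.051, 3.141, 0.0]
force: [0.4, 0.1, -1.3]
opening: 0.0439
gripper_force: 15.0
```

Emit:
{"op": "carry_out", "data": {
  "moves": [
    {"jaw": 0.03, "dx": 0, "dy": 0, "dz": 0.001, "yaw": 0},
    {"jaw": 0.03, "dx": 0, "dy": 0, "dz": 0, "yaw": 0},
    {"jaw": 0.03, "dx": 0, "dy": 0, "dz": 0, "yaw": 0}
  ]
}}

```text
t: 9.32
tool_pos: [0.5131, -0.0473, 0.1331]
orientation: [0.051, -3.141, -0.0]
force: [0.4, -0.1, -0.9]
opening: 0.0444
gripper_force: 15.0
```

Emit:
{"op": "carry_out", "data": {
  "moves": [
    {"jaw": 0.03, "dx": 0, "dy": 0, "dz": 0.001, "yaw": 0},
    {"jaw": 0.03, "dx": 0, "dy": 0, "dz": 0, "yaw": 0},
    {"jaw": 0.03, "dx": 0, "dy": 0, "dz": 0, "yaw": 0}
  ]
}}

```text
t: 9.7
tool_pos: [0.5131, -0.0473, 0.1321]
orientation: [0.051, -3.141, 0.0]
force: [0.2, 0.8, -1.5]
opening: 0.044
gripper_force: 15.0
```

Emit:
{"op": "carry_out", "data": {
  "moves": [
    {"jaw": 0.03, "dx": 0, "dy": 0, "dz": 0.001, "yaw": 0},
    {"jaw": 0.03, "dx": 0, "dy": 0, "dz": 0, "yaw": 0},
    {"jaw": 0.03, "dx": 0, "dy": 0, "dz": 0, "yaw": 0}
  ]
}}

```text
t: 10.07
tool_pos: [0.5132, -0.0472, 0.1313]
orientation: [-0.051, 3.141, 0.0]
force: [0.3, 1.0, -0.0]
opening: 0.0445
gripper_force: 15.0
```

Emit:
{"op": "carry_out", "data": {
  "moves": [
    {"jaw": 0.03, "dx": 0, "dy": 0, "dz": 0.001, "yaw": 0},
    {"jaw": 0.03, "dx": 0, "dy": 0, "dz": 0, "yaw": 0},
    {"jaw": 0.03, "dx": 0, "dy": 0, "dz": 0, "yaw": 0}
  ]
}}

```text
t: 10.45
tool_pos: [0.5137, -0.047, 0.1312]
orientation: [-0.051, 3.14, 0.0]
force: [-1.4, 1.9, 6.3]
opening: 0.0442
gripper_force: 15.0
```

Contact at 6 N: the jar is on the ledge. I'll ease up 1 mm, open and lift straight up.

Emit:
{"op": "carry_out", "data": {
  "moves": [
    {"jaw": 0.03, "dx": 0, "dy": 0, "dz": -0.001, "yaw": 0},
    {"jaw": 0.05, "dx": 0, "dy": 0, "dz": 0, "yaw": 0},
    {"jaw": 0.06, "dx": 0, "dy": 0, "dz": 0, "yaw": 0},
    {"jaw": 0.07, "dx": 0, "dy": 0, "dz": 0, "yaw": 0},
    {"jaw": 0.075, "dx": 0, "dy": 0, "dz": 0, "yaw": 0},
    {"jaw": 0.075, "dx": 0, "dy": 0, "dz": -0.02, "yaw": 0},
    {"jaw": 0.075, "dx": 0, "dy": 0, "dz": -0.04, "yaw": 0},
    {"jaw": 0.075, "dx": 0, "dy": 0, "dz": -0.05, "yaw": 0}
  ]
}}

```text
t: 11.45
tool_pos: [0.5122, -0.0471, 0.2411]
orientation: [0.05, -3.139, -0.001]
force: [0.6, 0.1, 0.7]
opening: 0.0747
gripper_force: 0.0
```

Emit:
{"op": "carry_out", "data": {
  "moves": [
    {"jaw": 0.075, "dx": 0.03, "dy": 0.05, "dz": -0.03, "yaw": 0},
    {"jaw": 0.075, "dx": 0.04, "dy": 0.04, "dz": 0, "yaw": 0},
    {"jaw": 0.075, "dx": 0.04, "dy": 0.04, "dz": 0, "yaw": 0},
    {"jaw": 0.075, "dx": 0, "dy": 0, "dz": 0, "yaw": 0},
    {"jaw": 0.075, "dx": 0, "dy": 0, "dz": 0, "yaw": 0}
  ]
}}

```text
t: 12.08
tool_pos: [0.4008, 0.0768, 0.27]
orientation: [-0.052, 3.14, -0.001]
force: [0.4, -0.0, -0.1]
opening: 0.0748
gripper_force: 0.0
```

```bash
python3 - <<'E'
from h import *
import pickle
s=read_state();print(s["t"],s["tool_pos"],s["force"])
m=camera_model("wrist");w=read_camera("wrist");b=read_camera("side");t=read_camera("top");pickle.dump((m,w,b,t),open("f4.pkl","wb"))
c1=cv2.resize(b[130:250,270:350],(400,600),interpolation=cv2.INTER_CUBIC)
c2=cv2.resize(w,(400,300),interpolation=cv2.INTER_AREA);c3=cv2.resize(t[150:225,200:320],(400,250),interpolation=cv2.INTER_CUBIC)
o=np.zeros((600,800,3),np.uint8);o[:,:400]=c1;o[:300,400:]=c2;o[300:550,400:]=c3
save(o,"s4.png")
E
```

```text
12.075 [0.40076698 0.07678373 0.27000545] [ 0.38516904 -0.03907495 -0.08991806]
```

View pics/s4.png

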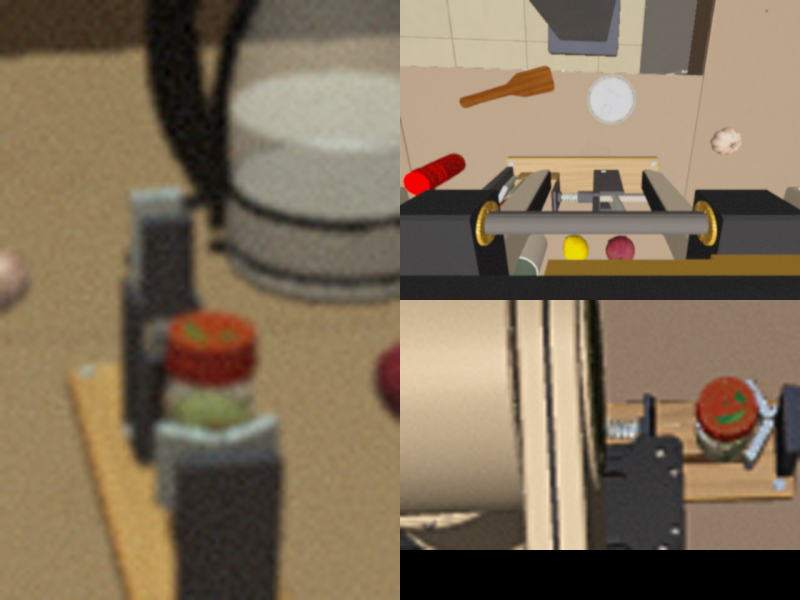

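The side crop shows the jar standing upright in front of the vee (cap at (212,350)), and the top crop shows it touching or nearly touching the cheeks. Now I'll put the hand over the trigger and post.

Emit:
{"op": "carry_out", "data": {
  "moves": [
    {"jaw": 0.09, "dx": -0.037, "dy": 0.002, "dz": 0, "yaw": 0},
    {"jaw": 0.09, "dx": -0.037, "dy": 0.002, "dz": 0, "yaw": 0},
    {"jaw": 0.09, "dx": -0.036, "dy": 0.001, "dz": 0, "yaw": 0},
    {"jaw": 0.09, "dx": 0, "dy": 0, "dz": 0.03, "yaw": 0},
    {"jaw": 0.09, "dx": 0, "dy": 0, "dz": 0.03, "yaw": 0},
    {"jaw": 0.09, "dx": 0, "dy": 0, "dz": 0, "yaw": 0}
  ]
}}

```text
t: 12.98
tool_pos: [0.5088, 0.0844, 0.2064]
orientation: [0.048, -3.135, 0.001]
force: [-0.0, -1.2, 0.1]
opening: 0.0901
gripper_force: 0.0
```

```bash
cat > look.py <<'E'
from h import *
import pickle,sys
s=read_state();m=camera_model("wrist");w=read_camera("wrist");t=read_camera("top")
print(s["t"],s["tool_pos"],s["opening"],s["force"]);pickle.dump((m,w,t),open(sys.argv[1]+".pkl","wb"))
B=np.array([.5089,.0520]);ex=np.array([.034,-.9994]);ey=np.array([.9994,.034])
P=lambda X,y,z:proj("wrist",np.append(B+ex*(X-.0125)+ey*(y+.003),z),m).round(0)
for a in[(-.056,0,.15),(-.01,0,.174),(-.01,-.015,.174),(-.02,-.015,.174),(.058,-.022,.124),(.058,0,.124),(.115,0,.166)]:print(a,P(*a))
save(cv2.resize(w,(784,588)),sys.argv[1]+".png")
E
python3 look.py a0
```

```text
12.975 [0.50878518 0.08440349 0.20639611] 0.09005277795897706 [-0.02413665 -1.17129938  0.07496204]
(-0.056, 0, 0.15) [321. 222.]
(-0.01, 0, 0.174) [260. 233.]
(-0.01, -0.015, 0.174) [260. 212.]
(-0.02, -0.015, 0.174) [275. 212.]
(0.058, -0.022, 0.124) [181. 188.]
(0.058, 0, 0.124) [184. 213.]
(0.115, 0, 0.166) [ 88. 230.]
```

View pics/a0.png

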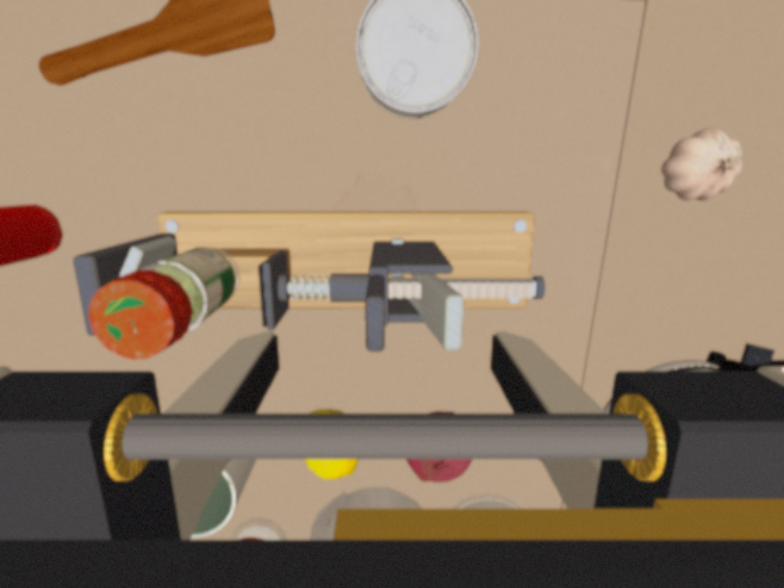

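The wrist view (1.4x) shows the post top at (376,340), the paddle top at (452,330), the jaw plate at (272,290), the spring at (305,288) and the jar at (140,315). The finger tips straddle trigger and post, centred. Going down and making the first stroke.

Emit:
{"op": "carry_out", "data": {
  "moves": [
    {"jaw": 0.09, "dx": 0, "dy": 0.001, "dz": 0.03, "yaw": 0},
    {"jaw": 0.09, "dx": 0, "dy": 0, "dz": 0.025, "yaw": 0},
    {"jaw": 0.09, "dx": 0, "dy": 0, "dz": 0.015, "yaw": 0},
    {"jaw": 0.09, "dx": 0, "dy": 0, "dz": 0, "yaw": 0},
    {"jaw": 0.09, "dx": 0, "dy": 0, "dz": 0, "yaw": 0}
  ],
  "grip_force": 35
}}

```text
t: 13.7
tool_pos: [0.5112, 0.0864, 0.1413]
orientation: [-0.05, 3.139, 0.0]
force: [0.1, 0.8, -0.4]
opening: 0.0896
gripper_force: 0.0
```

```bash
cat > meas.py <<'E'
from h import *
import pickle,sys
s=read_state();m=camera_model("wrist");w=read_camera("wrist");pickle.dump((m,w),open(sys.argv[1]+".pkl","wb"))
print(s["t"],s["tool_pos"].round(4),s["opening"].round(4),s["force"].round(1),s["gripper_force"])
B=np.array([.5089,.0520]);ex=np.array([.034,-.9994]);ey=np.array([.9994,.034])
P=lambda X,y,z:proj("wrist",np.append(B+ex*(X-.0125)+ey*(y+.001),z),m)
# unwrap vertical-plane-free strip: sample horizontal plane z=.124 at y=-.018..+.018 along X (plate top), and z=.106 spring top y=0
for n,z,ys in(("platetop",.124,np.linspace(-.018,-.006,7)),("spring",.104,np.linspace(-.006,.006,7))):
    Xs=np.arange(.0,.1101,.002)
    u=np.array([[P(X,y,z) for X in Xs] for y in ys],np.float32)
    g=cv2.remap(cv2.cvtColor(w,cv2.COLOR_RGB2GRAY),u[...,0],u[...,1],1)
    print(n,dict(zip((Xs*1000).round().astype(int).tolist(),g.mean(0).astype(int).tolist())))
E
python3 meas.py b0
```

```text
Traceback (most recent call last):
  File "meas.py", line 4, in <module>
    print(s["t"],s["tool_pos"].round(4),s["opening"].round(4),s["force"].round(1),s["gripper_force"])
                                        ^^^^^^^^^^^^^^^^^^
AttributeError: 'float' object has no attribute 'round'
```

```bash
sed -i 's/s\["opening"\].round(4)/round(s["opening"],4)/' meas.py; python3 meas.py b0
```

```text
13.75 [0.5112 0.0864 0.1413] 0.0897 [0.1 0.5 0.1] 0.0
platetop {0: 121, 2: 120, 4: 121, 6: 122, 8: 121, 10: 123, 12: 136, 14: 178, 16: 183, 18: 175, 20: 185, 22: 178, 24: 187, 26: 181, 28: 179, 30: 182, 32: 153, 34: 150, 36: 112, 38: 82, 40: 88, 42: 84, 44: 52, 46: 46, 48: 55, 50: 105, 52: 108, 54: 59, 56: 151, 58: 181, 60: 181, 62: 170, 64: 166, 66: 86, 68: 48, 70: 45, 72: 49, 74: 56, 76: 95, 78: 113, 80: 112, 82: 112, 84: 113, 86: 113, 88: 110, 90: 116, 92: 146, 94: 156, 96: 153, 98: 155, 100: 162, 102: 163, 104: 156, 106: 155, 108: 155, 110: 144}
spring {0: 111, 2: 112, 4: 112, 6: 112, 8: 112, 10: 112, 12: 111, 14: 112, 16: 120, 18: 185, 20: 179, 22: 178, 24: 188, 26: 179, 28: 183, 30: 182, 32: 177, 34: 190, 36: 180, 38: 180, 40: 188, 42: 151, 44: 107, 46: 98, 48: 109, 50: 94, 52: 48, 54: 47, 56: 61, 58: 104, 60: 108, 62: 69, 64: 116, 66: 175, 68: 176, 70: 175, 72: 172, 74: 165, 76: 114, 78: 80, 80: 57, 82: 45, 84: 45, 86: 67, 88: 114, 90: 116, 92: 112, 94: 112, 96: 111, 98: 111, 100: 106, 102: 126, 104: 161, 106: 167, 108: 157, 110: 151}
```

Emit:
{"op": "carry_out", "data": {
  "moves": [
    {"jaw": 0.09, "dx": 0, "dy": 0, "dz": 0.005, "yaw": 0},
    {"jaw": 0.05, "dx": 0, "dy": 0, "dz": 0, "yaw": 0},
    {"jaw": 0.03, "dx": 0, "dy": 0, "dz": 0, "yaw": 0},
    {"jaw": 0.015, "dx": 0, "dy": 0, "dz": 0, "yaw": 0},
    {"jaw": 0.015, "dx": 0, "dy": 0, "dz": 0, "yaw": 0},
    {"jaw": 0.015, "dx": 0, "dy": 0, "dz": 0, "yaw": 0},
    {"jaw": 0.015, "dx": 0, "dy": 0, "dz": 0, "yaw": 0},
    {"jaw": 0.015, "dx": 0, "dy": 0, "dz": 0, "yaw": 0}
  ]
}}

```text
t: 14.8
tool_pos: [0.5109, 0.0871, 0.136]
orientation: [-0.052, 3.139, 0.001]
force: [-1.1, -10.3, 6.1]
opening: 0.0246
gripper_force: 14.2
```

```bash
python3 meas.py b1
```

```text
14.8 [0.5109 0.0871 0.136 ] 0.0246 [ -1.1 -10.3   6.1] 14.233089834451675
platetop {0: 133, 2: 131, 4: 132, 6: 132, 8: 132, 10: 133, 12: 134, 14: 133, 16: 133, 18: 132, 20: 133, 22: 141, 24: 177, 26: 201, 28: 190, 30: 198, 32: 175, 34: 164, 36: 156, 38: 174, 40: 204, 42: 193, 44: 192, 46: 124, 48: 99, 50: 94, 52: 97, 54: 74, 56: 54, 58: 55, 60: 69, 62: 119, 64: 117, 66: 59, 68: 54, 70: 53, 72: 55, 74: 63, 76: 108, 78: 124, 80: 125, 82: 124, 84: 125, 86: 125, 88: 122, 90: 126, 92: 153, 94: 170, 96: 169, 98: 167, 100: 175, 102: 178, 104: 171, 106: 168, 108: 173, 110: 167}
spring {0: 182, 2: 142, 4: 123, 6: 123, 8: 123, 10: 123, 12: 124, 14: 124, 16: 124, 18: 124, 20: 125, 22: 125, 24: 124, 26: 124, 28: 131, 30: 199, 32: 193, 34: 192, 36: 203, 38: 193, 40: 197, 42: 191, 44: 192, 46: 206, 48: 194, 50: 191, 52: 192, 54: 155, 56: 107, 58: 108, 60: 122, 62: 106, 64: 58, 66: 54, 68: 54, 70: 89, 72: 119, 74: 113, 76: 60, 78: 80, 80: 65, 82: 53, 84: 52, 86: 69, 88: 123, 90: 129, 92: 125, 94: 123, 96: 124, 98: 123, 100: 121, 102: 120, 104: 162, 106: 181, 108: 176, 110: 167}
```

The spring's bright length on the strip is 17→42 (25.6 mm) before and 29→55 after. The rod advanced 12 mm and the spring is uncompressed. Next stroke.

Emit:
{"op": "carry_out", "data": {
  "moves": [
    {"jaw": 0.085, "dx": 0, "dy": 0, "dz": 0, "yaw": 0},
    {"jaw": 0.085, "dx": 0, "dy": 0, "dz": 0, "yaw": 0},
    {"jaw": 0.085, "dx": 0, "dy": 0, "dz": 0, "yaw": 0},
    {"jaw": 0.085, "dx": 0, "dy": 0, "dz": 0, "yaw": 0},
    {"jaw": 0.085, "dx": 0, "dy": 0, "dz": 0, "yaw": 0},
    {"jaw": 0.085, "dx": 0, "dy": 0, "dz": 0, "yaw": 0},
    {"jaw": 0.085, "dx": 0, "dy": 0, "dz": 0, "yaw": 0}
  ]
}}

```text
t: 15.72
tool_pos: [0.5102, 0.0862, 0.1347]
orientation: [0.05, -3.141, 0.0]
force: [-0.1, -0.2, 0.1]
opening: 0.0843
gripper_force: 0.0
```

Emit:
{"op": "carry_out", "data": {
  "moves": [
    {"jaw": 0.05, "dx": 0, "dy": 0, "dz": 0, "yaw": 0},
    {"jaw": 0.03, "dx": 0, "dy": 0, "dz": 0, "yaw": 0},
    {"jaw": 0.015, "dx": 0, "dy": 0, "dz": 0, "yaw": 0},
    {"jaw": 0.015, "dx": 0, "dy": 0, "dz": 0, "yaw": 0},
    {"jaw": 0.015, "dx": 0, "dy": 0, "dz": 0, "yaw": 0},
    {"jaw": 0.015, "dx": 0, "dy": 0, "dz": 0, "yaw": 0},
    {"jaw": 0.015, "dx": 0, "dy": 0, "dz": 0, "yaw": 0}
  ]
}}

```text
t: 16.6
tool_pos: [0.5109, 0.0859, 0.1359]
orientation: [-0.051, 3.139, -0.002]
force: [-1.0, -1.7, 6.6]
opening: 0.0228
gripper_force: 35.1
```

```bash
python3 meas.py b2
```

```text
16.6 [0.5109 0.0859 0.1359] 0.0228 [-1.  -1.7  6.6] 35.13158440589905
platetop {0: 186, 2: 188, 4: 178, 6: 188, 8: 187, 10: 157, 12: 138, 14: 130, 16: 131, 18: 131, 20: 132, 22: 133, 24: 132, 26: 133, 28: 133, 30: 129, 32: 115, 34: 114, 36: 131, 38: 177, 40: 193, 42: 201, 44: 195, 46: 193, 48: 199, 50: 194, 52: 202, 54: 192, 56: 164, 58: 125, 60: 106, 62: 87, 64: 98, 66: 83, 68: 54, 70: 53, 72: 54, 74: 84, 76: 120, 78: 112, 80: 65, 82: 122, 84: 125, 86: 124, 88: 122, 90: 129, 92: 157, 94: 170, 96: 167, 98: 168, 100: 175, 102: 177, 104: 170, 106: 168, 108: 172, 110: 163}
spring {0: 187, 2: 190, 4: 195, 6: 186, 8: 187, 10: 194, 12: 186, 14: 174, 16: 133, 18: 122, 20: 123, 22: 123, 24: 123, 26: 124, 28: 124, 30: 124, 32: 124, 34: 124, 36: 124, 38: 124, 40: 124, 42: 133, 44: 197, 46: 190, 48: 192, 50: 205, 52: 193, 54: 197, 56: 194, 58: 190, 60: 204, 62: 192, 64: 190, 66: 187, 68: 147, 70: 94, 72: 109, 74: 122, 76: 104, 78: 58, 80: 54, 82: 53, 84: 61, 86: 110, 88: 120, 90: 89, 92: 79, 94: 123, 96: 123, 98: 123, 100: 119, 102: 128, 104: 168, 106: 180, 108: 173, 110: 166}
```

Stroke 2 is full (25 mm travel so far) and the spring is still at 25.8, with the face at X≈80 and about 12 mm to the glass. Third stroke.

Emit:
{"op": "carry_out", "data": {
  "moves": [
    {"jaw": 0.085, "dx": 0, "dy": 0, "dz": 0, "yaw": 0},
    {"jaw": 0.085, "dx": 0, "dy": 0, "dz": 0, "yaw": 0},
    {"jaw": 0.085, "dx": 0, "dy": 0, "dz": 0, "yaw": 0},
    {"jaw": 0.085, "dx": 0, "dy": 0, "dz": 0, "yaw": 0},
    {"jaw": 0.085, "dx": 0, "dy": 0, "dz": 0, "yaw": 0},
    {"jaw": 0.085, "dx": 0, "dy": 0, "dz": 0, "yaw": 0},
    {"jaw": 0.085, "dx": 0, "dy": 0, "dz": 0, "yaw": 0}
  ]
}}

```text
t: 17.52
tool_pos: [0.5102, 0.0862, 0.1348]
orientation: [-0.05, 3.141, -0.001]
force: [0.6, -0.2, -0.0]
opening: 0.084
gripper_force: 0.0
```

Emit:
{"op": "carry_out", "data": {
  "moves": [
    {"jaw": 0.05, "dx": 0, "dy": 0, "dz": 0, "yaw": 0},
    {"jaw": 0.03, "dx": 0, "dy": 0, "dz": 0, "yaw": 0},
    {"jaw": 0.015, "dx": 0, "dy": 0, "dz": 0, "yaw": 0},
    {"jaw": 0.015, "dx": 0, "dy": 0, "dz": 0, "yaw": 0},
    {"jaw": 0.015, "dx": 0, "dy": 0, "dz": 0, "yaw": 0},
    {"jaw": 0.015, "dx": 0, "dy": 0, "dz": 0, "yaw": 0},
    {"jaw": 0.015, "dx": 0, "dy": 0, "dz": 0, "yaw": 0}
  ]
}}

```text
t: 18.4
tool_pos: [0.5109, 0.086, 0.1359]
orientation: [-0.051, 3.139, -0.002]
force: [-1.8, -2.1, 6.0]
opening: 0.0227
gripper_force: 35.1
```

```bash
python3 meas.py b3
```

```text
18.4 [0.5109 0.086  0.1359] 0.0227 [-1.8 -2.1  6. ] 35.12584626674652
platetop {0: 187, 2: 187, 4: 178, 6: 188, 8: 187, 10: 180, 12: 189, 14: 183, 16: 185, 18: 189, 20: 156, 22: 146, 24: 130, 26: 130, 28: 130, 30: 126, 32: 111, 34: 112, 36: 113, 38: 120, 40: 134, 42: 134, 44: 138, 46: 157, 48: 190, 50: 199, 52: 195, 54: 191, 56: 198, 58: 192, 60: 200, 62: 188, 64: 146, 66: 125, 68: 106, 70: 84, 72: 98, 74: 85, 76: 55, 78: 54, 80: 54, 82: 61, 84: 114, 86: 120, 88: 73, 90: 106, 92: 121, 94: 143, 96: 169, 98: 170, 100: 165, 102: 172, 104: 177, 106: 172, 108: 166, 110: 172}
spring {0: 184, 2: 192, 4: 194, 6: 184, 8: 191, 10: 194, 12: 184, 14: 189, 16: 194, 18: 183, 20: 187, 22: 195, 24: 180, 26: 167, 28: 130, 30: 122, 32: 122, 34: 122, 36: 123, 38: 123, 40: 124, 42: 124, 44: 124, 46: 123, 48: 123, 50: 124, 52: 124, 54: 134, 56: 185, 58: 201, 60: 194, 62: 187, 64: 201, 66: 191, 68: 193, 70: 197, 72: 187, 74: 198, 76: 160, 78: 123, 80: 82, 82: 120, 84: 118, 86: 82, 88: 53, 90: 53, 92: 53, 94: 65, 96: 112, 98: 119, 100: 84, 102: 85, 104: 116, 106: 144, 108: 176, 110: 179}
```

Stroke 3: the rod moved another 12 mm and the plate only 8. The spring is now 21.8 long (about 4 mm pressed) and the jar is seated against the vee. One more stroke gives about 16 mm, which is within 5 to 25. I'll close it gently.

Emit:
{"op": "carry_out", "data": {
  "moves": [
    {"jaw": 0.085, "dx": 0, "dy": 0, "dz": 0, "yaw": 0},
    {"jaw": 0.085, "dx": 0, "dy": 0, "dz": 0, "yaw": 0},
    {"jaw": 0.085, "dx": 0, "dy": 0, "dz": 0, "yaw": 0},
    {"jaw": 0.085, "dx": 0, "dy": 0, "dz": 0, "yaw": 0},
    {"jaw": 0.085, "dx": 0, "dy": 0, "dz": 0, "yaw": 0},
    {"jaw": 0.085, "dx": 0, "dy": 0, "dz": 0, "yaw": 0},
    {"jaw": 0.085, "dx": 0, "dy": 0, "dz": 0, "yaw": 0}
  ]
}}

```text
t: 19.32
tool_pos: [0.5102, 0.0862, 0.1347]
orientation: [0.05, -3.141, 0.001]
force: [0.1, 0.1, 0.2]
opening: 0.0844
gripper_force: 0.0
```

Emit:
{"op": "carry_out", "data": {
  "moves": [
    {"jaw": 0.07, "dx": 0, "dy": 0, "dz": 0, "yaw": 0},
    {"jaw": 0.06, "dx": 0, "dy": 0, "dz": 0, "yaw": 0},
    {"jaw": 0.05, "dx": 0, "dy": 0, "dz": 0, "yaw": 0},
    {"jaw": 0.045, "dx": 0, "dy": 0, "dz": 0, "yaw": 0},
    {"jaw": 0.04, "dx": 0, "dy": 0, "dz": 0, "yaw": 0},
    {"jaw": 0.035, "dx": 0, "dy": 0, "dz": 0, "yaw": 0},
    {"jaw": 0.03, "dx": 0, "dy": 0, "dz": 0, "yaw": 0},
    {"jaw": 0.03, "dx": 0, "dy": 0, "dz": 0, "yaw": 0}
  ]
}}

```text
t: 20.32
tool_pos: [0.5108, 0.0889, 0.1363]
orientation: [-0.052, 3.139, 0.006]
force: [-3.3, 11.8, 8.3]
opening: 0.0304
gripper_force: 6.1
```

```bash
python3 meas.py b4
```

```text
20.325 [0.5108 0.0889 0.1363] 0.0304 [-3.3 11.8  8.3] 6.080657243728638
platetop {0: 179, 2: 188, 4: 187, 6: 181, 8: 188, 10: 183, 12: 186, 14: 188, 16: 175, 18: 188, 20: 188, 22: 173, 24: 189, 26: 170, 28: 140, 30: 116, 32: 108, 34: 110, 36: 110, 38: 123, 40: 132, 42: 132, 44: 132, 46: 132, 48: 133, 50: 136, 52: 145, 54: 172, 56: 197, 58: 193, 60: 201, 62: 182, 64: 145, 66: 126, 68: 106, 70: 83, 72: 98, 74: 84, 76: 55, 78: 55, 80: 54, 82: 58, 84: 111, 86: 121, 88: 79, 90: 101, 92: 121, 94: 138, 96: 165, 98: 169, 100: 165, 102: 172, 104: 178, 106: 172, 108: 167, 110: 172}
spring {0: 194, 2: 180, 4: 194, 6: 194, 8: 180, 10: 194, 12: 194, 14: 178, 16: 192, 18: 194, 20: 176, 22: 190, 24: 194, 26: 176, 28: 188, 30: 194, 32: 170, 34: 166, 36: 123, 38: 122, 40: 123, 42: 123, 44: 123, 46: 124, 48: 124, 50: 124, 52: 124, 54: 124, 56: 124, 58: 124, 60: 124, 62: 133, 64: 198, 66: 193, 68: 190, 70: 199, 72: 185, 74: 196, 76: 162, 78: 130, 80: 79, 82: 117, 84: 118, 86: 87, 88: 54, 90: 53, 92: 53, 94: 59, 96: 106, 98: 119, 100: 99, 102: 75, 104: 115, 106: 134, 108: 171, 110: 180}
```

Mid-stroke the spring is 14 long (about 12 mm pressed) and the jar is steady. Finishing the stroke adds about 4 mm and gives a firm hold between both pads.

Emit:
{"op": "carry_out", "data": {
  "moves": [
    {"jaw": 0.027, "dx": 0, "dy": 0, "dz": 0, "yaw": 0},
    {"jaw": 0.025, "dx": 0, "dy": 0, "dz": 0, "yaw": 0},
    {"jaw": 0.02, "dx": 0, "dy": 0, "dz": 0, "yaw": 0},
    {"jaw": 0.015, "dx": 0, "dy": 0, "dz": 0, "yaw": 0},
    {"jaw": 0.015, "dx": 0, "dy": 0, "dz": 0, "yaw": 0},
    {"jaw": 0.015, "dx": 0, "dy": 0, "dz": 0, "yaw": 0}
  ]
}}

```text
t: 21.12
tool_pos: [0.5109, 0.0861, 0.1363]
orientation: [-0.05, 3.139, -0.0]
force: [-2.9, -2.7, 8.5]
opening: 0.023
gripper_force: 35.1
```

```bash
python3 meas.py b5
```

```text
21.125 [0.5109 0.0861 0.1363] 0.023 [-2.9 -2.7  8.5] 35.11934459209442
platetop {0: 189, 2: 186, 4: 180, 6: 189, 8: 183, 10: 186, 12: 189, 14: 178, 16: 188, 18: 189, 20: 175, 22: 189, 24: 184, 26: 181, 28: 188, 30: 148, 32: 125, 34: 107, 36: 109, 38: 117, 40: 131, 42: 132, 44: 131, 46: 132, 48: 132, 50: 132, 52: 133, 54: 137, 56: 150, 58: 183, 60: 200, 62: 191, 64: 147, 66: 127, 68: 112, 70: 79, 72: 98, 74: 88, 76: 58, 78: 54, 80: 55, 82: 57, 84: 109, 86: 120, 88: 82, 90: 97, 92: 121, 94: 141, 96: 167, 98: 169, 100: 165, 102: 171, 104: 178, 106: 172, 108: 167, 110: 172}
spring {0: 180, 2: 196, 4: 193, 6: 175, 8: 196, 10: 194, 12: 175, 14: 196, 16: 194, 18: 172, 20: 195, 22: 194, 24: 168, 26: 194, 28: 193, 30: 167, 32: 192, 34: 193, 36: 157, 38: 167, 40: 119, 42: 122, 44: 122, 46: 123, 48: 123, 50: 123, 52: 124, 54: 124, 56: 124, 58: 124, 60: 124, 62: 124, 64: 123, 66: 147, 68: 187, 70: 201, 72: 188, 74: 197, 76: 164, 78: 131, 80: 79, 82: 118, 84: 119, 86: 87, 88: 54, 90: 55, 92: 53, 94: 60, 96: 109, 98: 119, 100: 94, 102: 77, 104: 115, 106: 139, 108: 176, 110: 181}
```

The spring is now about 10.3 long, pressed about 15.5 mm. The jar is steady and the trigger is held at 35 N, so I'm handing in.

```bash
python3 -c "from plant import *;print(close_job())"
```

```text
the job is handed in; nothing more can be done
None
```

The job is handed in, verdict not shown: the jar stands upright on the ledge, pressed against the vee jaw after four trigger strokes, with the spring pressed about 15 mm (my camera estimate) and the trigger still held squeezed at 35 N.

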